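# Four clicks warmer on the mug warmer

## Task

Switch on the mug warmer by pressing its red power button all the way in, then turn its heat dial up by exactly four clicks (clockwise seen from above) from where it stands now. Turn it by pushing the orange tab round with the fingertips, never pinching the tab; leave the mug and everything else where they stand, and finish clear of it all.

Things in the scene. Friction and masses are not known exactly. Their poses are not given: they have to be found in the camera images.
- warmer: the mug warmer, a low white box fixed to the worktop, 160 (own x) by 340 (own y) mm, top 34 mm high, rounded edges. Origin: centre of its underside; x points to its back, y to its left end, z up. The mug's steel plate (116 mm wide, top 36.5 mm high) is at x 0, y 98 mm, the dial at x 12, y -50, the button near the right front corner at x -46, y -135.
- dial_axis (a point): on the axis of the heat dial, at the top face of its disc, 39 mm above the worktop. The dial is a flat black disc, 86 mm across, only 5 mm proud of the warmer. A push of 1 to 3 N on the tab takes it over a click; a little past half-way between two stops it snaps forward by itself into the next and stays there.
- dial_tab (a point): middle of the top of the dial's orange tab, 28 mm from the dial's axis, 59 mm above the worktop. The tab is an upright block that stands 20 mm above the disc: 24 mm long radially (16 to 40 mm from the axis) and 16 mm thick across, so its two upright flanks lie 8 mm either side of the radial line. It turns with the dial.
- dial_rim (a point): outer end of the tab's top, 40 mm from the dial's axis, on the radial line through the tab's middle.
- dial (a joint): dial angle in rad, growing clockwise seen from above (hotter). Click stops every 0.4488 rad (25.7 degrees, 14 to a turn): 0 is off, 9 clicks (4.04 rad) the hottest, end stops there. At 0 the tab points 150 degrees anticlockwise (from above) of the warmer's x axis, to its front left. It starts at click 1, 2 or 3.
- power (a joint): travel of the power button in m: 0 out, 0.005 fully in; sprung, comes back when let go, about 4 N fully in. Counts as pressed beyond 0.0035.
- power_top (a point): centre of the top of the red power button, a round cap 24 mm across in a grey collar, its top 49 mm above the worktop, near the right front corner of the warmer; pressed straight down.
- tab_push_side: half of the orange tab, 8 mm thick: the trailing half, whose outer flank is pushed to turn the dial clockwise. Origin: middle of its foot. Touching both halves' flanks at once with more than 3 N each counts as pinching.
- tab_far_side: the other, leading half of the orange tab. Origin: middle of its foot.
- mug: white mug with a thin red band, 82 mm wide, 112 mm over the handle, 94 mm high, loose on the warmer's steel plate. Origin: centre of its foot, z up.
- jam: jam jar with a yellow lid, 67 mm wide, 86 mm high, loose, at the left. Origin: centre of its underside.
- salt: salt shaker, 44 mm wide, 90 mm high, loose, at the right. Origin: centre of its underside.
- spoon: steel teaspoon, 130 mm long, loose, lying at the right front. Origin: centre of its underside.
Things that resemble listed ones, but are neither listed nor needed, are in the scene too. Leave any green or turquoise look-alike of the mug alone.

How it is judged:
On the way, in this order (a step that is already met when the one before it is completed fails the run):
1. the power button is pressed in (value of joint power above 0.0035 m), for 0.05 s.
2. the dial stands four clicks further clockwise than at the start (distance of dial_rim from where it was at the start of the episode between 0.059 and 0.0658 m and value of joint dial above 2.064 rad), for 0.2 s.
At the end, for the whole second after the job is handed in: the dial rests exactly four click stops (within 0.3 of a click) clockwise of where it started, the power button is out again, and the mug stands upright and still (all of step 2 and value of joint power below 0.0015 m and velocity of joint dial between -0.1 and 0.1 rad/s and linear speed of mug below 0.02 m/s and angle between mug's own z axis and vertical below 0.1 rad); the robot touches nothing.
It fails at once if the dial's tab is pinched: both its flanks pressed at once (contact force between the fingers and tab_push_side above 3 N and contact force between the fingers and tab_far_side above 3 N).
It fails at once if the mug is lifted or shifted by more than 15 mm (distance of mug from where it was at the start of the episode above 0.015 m).
It fails at once if a thing standing around is lifted or shifted by more than 25 mm (distance of any of jam, salt, spoon from where it was at the start of the episode above 0.025 m).
It also fails if it takes over 45 s, if anything falls off the work surface, if the arm or the gripper's body presses on something with over 40 N, if the wrist force passes 120 N, or if a joint passes its speed limit or range.

## Robot

A 6-joint arm with a two-finger parallel gripper is mounted at the origin on a cart in front of the work surface, level with it; the furniture and walls round the work are solid. World frame = base frame: x ahead of the robot, y to its left, z up, the work surface at z = 0. Lengths are in m, angles in rad, forces in N, time in s.
With the tool pointing down it reaches from about 0.25 to 0.775 m from the base axis. Payload 4 kg.
Tool frame: the origin (TCP) lies at the very end of the fingers, on their centre line; the grasp point (between the pads) lies 19 mm behind it; z points along the fingers, y is the direction in which the jaws open and shut (so a half turn about z gives the same grasp; the last joint's range is limited). The gripper opens to 94 mm and grips with 3 to 60 N. Pads are 16 mm wide; open, the fingers measure 119 mm over their backs; the gripper's body (75 mm by 177 mm) begins 78 mm behind the grasp point.
Start: joints at [1.071, 0.087, 1.371, -0, 1.684, -0.103], TCP at [0.213, 0.507, 0.206] pointing down, gripper open.
Joint ranges: [-3.1, 3.1], [-0.76, 2.03], [0.27, 2.55], [-1.08, 4.22], [0.17, 2.65], [-2.57, 2.57]. Speed limits (rad/s): [2.79, 2.79, 3.14, 3.14, 3.14, 3.14].

## Interface

Orientations are given as [roll, pitch, yaw] about the fixed x, y, z axes, in that order (R = Rz(yaw) Ry(pitch) Rx(roll)).
In Python, from bench import robot, snapshot, models gives the robot as it stands.
- The arm moves only by the tool arm_command, never from a script. Its argument "commands" is text: rows parted by semicolons, each of 7 numbers parted by spaces: the shift along the tool's x, y, z in mm, then the turn, a rotation vector about the tool's x, y, z in degrees, then the opening, from 0 (shut) to 1 (fully open). In form: tx ty tz rx ry rz hand; .... A call has 1 to 12 rows; each row shifts and turns the pose as measured when the row begins, along the tool's axes as they then stand; what a row does not reach is not made up. A row lasts 1/8 s, in which the tool goes at most 62.5 mm and 10.7 degrees, less where a joint would pass 70% of its speed; a pose out of reach is approached as far as the arm can. A call is refused whole if a number of a shift passes 62.5 or a number of a turn 10.7, either way. A call with a gripper value outside its range is refused whole. The fingers move at their own pace and stop on an object; the grip force is fixed at half the most. Time passes only in rows, so rows that do not move let the fingers close. It gives the time, the measured TCP pose, the force and the opening at its end, in the units of the state.
- robot.get_obs(): the state, without advancing time (a new reading comes with each control period).
- snapshot(name): name is "scene" or "top" or "wrist"; returns a dict with "img" (400x640x3 uint8, blue, green, red), "camera_matrix" (3x3 intrinsics, pixels), "origin" and "rotation" of the camera in the world. Camera axes: x right, y down, z forward; pixel columns grow to the right and rows downward; lengths in m; the calibration is good to about 2 mm. A picture is of the moment at which its call begins. There is no depth.
- robot.close_job(): hands the job in, once; it reports no verdict.
Trained networks look in a picture, given as the dict that the camera call returned (one of the last four; its "shot" number tells which), for a name from the list of things; names that differ only in an ending like _2 or _b are one class to them, and where a whole thing is asked for, a point or a joint stands for the part that bears it (a point fixed in the world has none). Each returns a list of dicts, best first, with "conf" (0 to 1); they miss things now and then, are a little off and sometimes report something else, mostly with a low value. They report only what shows in the picture. A call takes as long as a camera call. They do not tell look-alikes from the thing itself.
- models.spot_in(query, picture): "bbox" ([left, top, width, height] as shares, 0 to 1, of the picture: columns of its width, rows of its height, round what is visible of it).
- models.tip_of(query, picture): "centre" ([column, row] as shares, 0 to 1, of the picture: columns of its width, rows of its height: a listed point, or the origin of a listed thing).
The state is a dict: "time": time; "joint_positions": joint angles; "qvel": joint speeds; "joint_torque": joint torques, N m; "tool_pos": TCP position; "ee_rot": TCP orientation; "wrist_force": force on the tool from outside, world axes, zero at the start; "wrist_torque": the same for the moment, N m; "width": finger opening in m.
Only numpy, scipy, OpenCV 4.12 (cv2) and the standard library are available. Lean on these libraries where they do the work, as an engineer would, in place of code of your own. Each camera call takes 0.05 s, during which the arm holds its last target. There are 200 camera calls.

## Working session

There is one attempt and no reset: what is moved stays moved. The work goes in short steps, Python scripts to look and compute and a tool call to move; the robot and the scene stay as the last step left them, time stands still between calls to the robot, and variables do not carry over. Pictures are saved under pics/ and viewed, about 8 in all and at most 12, crops included, and the job is handed in when it is done.

Besides the shell and the picture viewer there is one more tool, called after ">>>" by a JSON object that holds its "method" and its "body", one argument or row to a line. arm_command: Moves the arm, as the interface text tells. Its arguments: {"type":"object","properties":{"commands":{"type":"string"}},"required":["commands"]}

```bash
mkdir -p pics; cat > h.py <<'E'
import numpy as np, cv2
from bench import robot, snapshot, models
def ray(p,c):
    K=np.array(p["camera_matrix"]);R=np.array(p["rotation"]);h,w=p["img"].shape[:2]
    d=R@np.linalg.solve(K,[c[0]*w,c[1]*h,1]);return np.array(p["origin"]),d
def at(p,c,z):
    o,d=ray(p,c);return o+d*(z-o[2])/d[2]
def px(p,X):
    q=np.array(p["camera_matrix"])@np.array(p["rotation"]).T@(np.array(X)-np.array(p["origin"]));return q[:2]/q[2]
Z=dict(dial_axis=.039,dial_tab=.059,dial_rim=.059,power_top=.049,mug=.0365,warmer=0,jam=0,salt=0,spoon=0)
E
python3 - <<'E'
from h import *
ims=[]
for n in("top","scene"):
    p=snapshot(n);ims.append(p["img"]);print(n,np.round(p["origin"],3))
    cv2.imwrite(f"pics/{n}1.png",p["img"])
    for q,z in Z.items():
        print(n,q,[(round(r["conf"],2),np.round(np.array(r["centre"])*[640,400]).tolist(),np.round(at(p,r["centre"],z),3)[:2].tolist()) for r in models.tip_of(q,p)[:3]])
o=robot.get_obs();print(o["time"],o["tool_pos"],o["ee_rot"])
E
```

```text
top [0.433 0.017 1.277]Traceback (most recent call last):
  File "<stdin>", line 7, in <module>
  File "h.py", line 7, in at
    o,d=ray(p,c);return o+d*(z-o[2])/d[2]
                                     ~^^^
IndexError: invalid index to scalar variable.
```

View pics/top1.png

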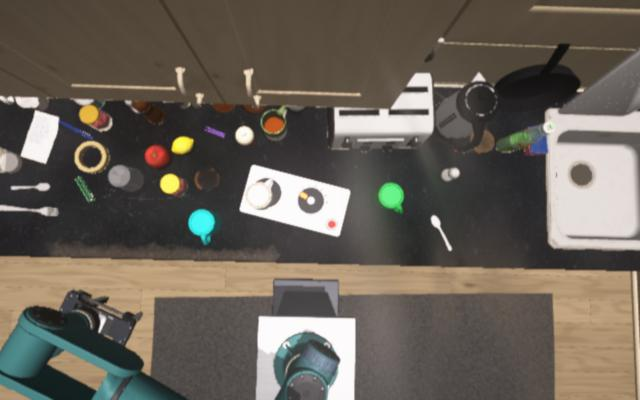

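The top view shows the white warmer at about (295,200), the mug at (260,193), the dial at (312,200) and the red button at (332,224). The script failed on the format of "rotation", so I'll check that.

```bash
python3 - <<'E'
from h import *
p=snapshot("top");print(p["rotation"],p["camera_matrix"],p["origin"]);print(models.tip_of("mug",p)); print(robot.get_obs()["ee_rot"])
E
```

```text
[-3.05803514 -0.02182158 -1.54447045] [[379.47928194   0.         312.49915395]
 [  0.         379.47928194 199.98326964]
 [  0.           0.           1.        ]] [0.43293044 0.01687085 1.27652439]
[{'centre': [0.3217, 0.5673], 'conf': 0.92}, {'centre': [0.4133, 0.4888], 'conf': 0.83}, {'centre': [0.6039, 0.513], 'conf': 0.64}]
[-3.14026567e+00 -1.26340107e-04  2.74473737e+00]
```

```bash
python3 - <<'E'
s=open('h.py').read()
s=s.replace('np.array(p["rotation"])','Rot.from_euler("xyz",p["rotation"]).as_matrix()').replace("import numpy","from scipy.spatial.transform import Rotation as Rot\nimport numpy",1)
open('h.py','w').write(s)
E
python3 - <<'E'
from h import *
for n in("top","scene","wrist"):
    p=snapshot(n);print(n,np.round(p["origin"],3))
    cv2.imwrite(f"pics/{n}1.png",p["img"])
    for q,z in Z.items():
        print(n,q,[(round(r["conf"],2),np.round(np.array(r["centre"])*[640,400]).tolist(),np.round(at(p,r["centre"],z),3)[:2].tolist()) for r in models.tip_of(q,p)[:3]])
    if n=="top":
        cv2.imwrite("pics/top1c.png",cv2.resize(p["img"][150:260,220:370],None,fx=5,fy=5,interpolation=2))
o=robot.get_obs();print(o["time"],o["tool_pos"],o["ee_rot"])
E
```

```text
top [0.433 0.017 1.277]
top dial_axis [(0.68, [311.0, 200.0], [0.536, -0.002])]
top dial_tab [(0.9, [305.0, 195.0], [0.551, 0.019]), (0.27, [308.0, 200.0], [0.534, 0.008])]
top dial_rim [(0.65, [298.0, 195.0], [0.551, 0.039])]
top power_top [(0.56, [332.0, 227.0], [0.451, -0.072])]
top mug [(0.97, [209.0, 226.0], [0.444, 0.327]), (0.96, [264.0, 196.0], [0.548, 0.153]), (0.86, [388.0, 202.0], [0.537, -0.257])]
top warmer [(0.95, [294.0, 204.0], [0.524, 0.053]), (0.15, [177.0, 187.0], [0.572, 0.448])]
top jam [(0.67, [176.0, 187.0], [0.573, 0.451])]
top salt []
top spoon [(0.68, [441.0, 233.0], [0.441, -0.443])]
scene [-0.376 -0.782  0.604]
scene dial_axis [(0.89, [327.0, 212.0], [0.547, 0.005])]
scene dial_tab [(0.69, [320.0, 205.0], [0.541, 0.031]), (0.21, [478.0, 267.0], [0.532, -0.486])]
scene dial_rim [(0.82, [318.0, 202.0], [0.556, 0.052])]
scene power_top [(0.48, [328.0, 229.0], [0.451, -0.082]), (0.43, [323.0, 203.0], [0.577, 0.048])]
scene mug [(0.95, [292.0, 198.0], [0.553, 0.169]), (0.92, [236.0, 198.0], [0.425, 0.307]), (0.82, [396.0, 251.0], [0.497, -0.283])]
scene warmer [(0.9, [311.0, 217.0], [0.545, 0.072])]
scene jam [(0.6, [243.0, 184.0], [0.58, 0.465])]
scene salt [(0.71, [479.0, 269.0], [0.625, -0.46])]
scene spoon [(0.63, [439.0, 299.0], [0.434, -0.446])]
wrist [0.14  0.538 0.385]
wrist dial_axis []
wrist dial_tab []
wrist dial_rim []
wrist power_top []
wrist mug [(0.81, [276.0, 358.0], [0.408, 0.358])]
wrist warmer []
wrist jam []
wrist salt []
wrist spoon []
1.7 [0.21257027 0.50726838 0.20551082] [3.14149556e+00 2.39484640e-05 2.74481346e+00]
```

View pics/top1c.png

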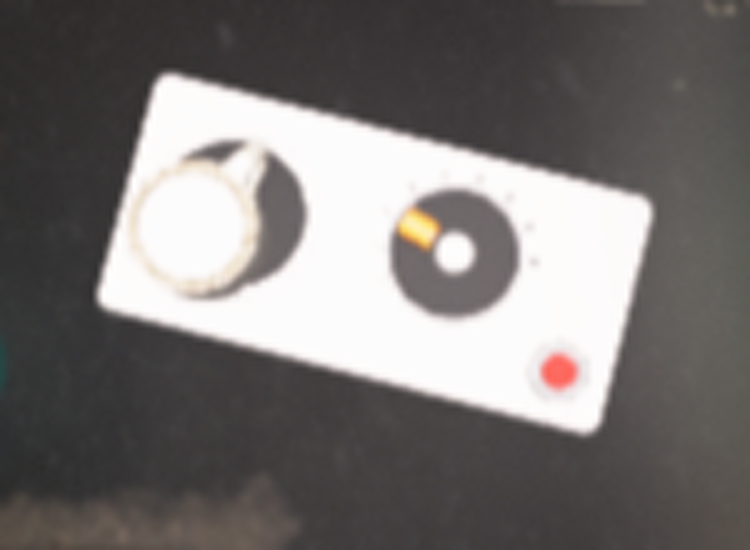

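View pics/scene1.png

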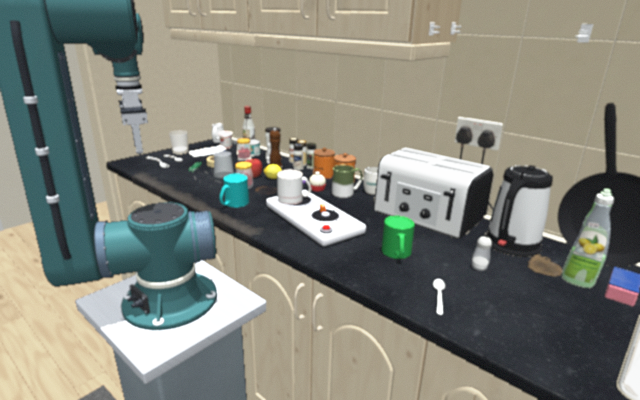

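The crop shows the tab at top px (304,195), the axis at (311,200), the button at (332,224) and the mug handle pointing back right. That suggests start click 3. I'll fit the warmer pose from these points and plan the moves to the button.

```bash
cat >> h.py <<'E'
from scipy.optimize import least_squares
def fit(own,world):
    f=lambda v:(np.array([[np.cos(v[2]),-np.sin(v[2])],[np.sin(v[2]),np.cos(v[2])]])@np.array(own).T+v[:2,None]-np.array(world).T).ravel()
    r=least_squares(f,[.52,.05,-.25]);return r.x,np.round(r.fun.reshape(2,-1).T*1000,1)
def own2w(v,q):
    c,s=np.cos(v[2]),np.sin(v[2]);return np.array([v[0]+c*q[0]-s*q[1],v[1]+s*q[0]+c*q[1]])
def goto(xy,z,yaw):
    o=robot.get_obs();R=Rot.from_euler("xyz",o["ee_rot"]);T=Rot.from_euler("xyz",[np.pi,0,yaw])
    print("t",round(o["time"],2),"pos",np.round(o["tool_pos"],4),"rpy",np.round(o["ee_rot"],3),"w",round(o["width"],4),"F",np.round(o["wrist_force"],1))
    print("shift mm",np.round(1000*R.inv().apply(np.r_[xy,z]-o["tool_pos"]),1),"turn deg",np.round(np.degrees((R.inv()*T).as_rotvec()),1))
E
python3 - <<'E'
from h import *
p=snapshot("top")
w=lambda c,z:at(p,[(220+c[0]/5)/640,(150+c[1]/5)/400],z)[:2]
own=[(.012,-.05),(-.046,-.135),(.077,.167),(.077,-.167),(-.077,-.167),(-.077,.167)]
world=[w((455,252),.039),w((559,371),.049),w((163,74),.034),w((652,202),.034),w((598,434),.034),w((100,304),.034)]
v,res=fit(own,world);print(v,np.degrees(v[2]),res.tolist())
ax=own2w(v,own[0]);b=own2w(v,own[1]);t=w((419,227),.059)
a=np.degrees(np.arctan2(*(t-ax)[::-1]));print("axis",ax,"btn",b,"tab",t,np.linalg.norm(t-ax),"ang world",a,"own",a-np.degrees(v[2]),"click",(150-a+np.degrees(v[2]))/25.71)
goto(b,.2,np.radians(100))
E
```

```text
[ 0.53448193  0.04817412 -0.22659697] -12.983050042619066 [[-0.8, -0.7], [-0.3, -1.4], [-1.6, 0.4], [-1.0, -0.1], [2.3, 1.9], [1.4, -0.0]]
axis [ 0.53494203 -0.00324366] btn [ 0.45932837 -0.07304033] tab [0.54961447 0.02140713] 0.028686971777583597 ang world 59.238394884188686 own 72.22144492680775 click 3.0252257904781112
t 1.75 pos [0.2126 0.5073 0.2055] rpy [3.142 0.    2.745] w 0.0938 F [-0.1 -0.4 -0.5]
shift mm [-451.9 -439.9    5.5] turn deg [ 0.  -0.  57.3]
```

>>> {"method": "arm_command", "body": {
  "commands": "-42 -41 0 0 0 0 0;-42 -41 0 0 0 0 0;-42 -41 0 0 0 0 0;-42 -41 0 0 0 0 0;-42 -41 0 0 0 0 0;-42 -41 0 0 0 0 0;-42 -41 0 0 0 0 0;-42 -41 0 0 0 0 0;-42 -41 0 0 0 0 0;-42 -41 0 0 0 0 0;0 0 0 0 0 10 0;0 0 0 0 0 10 0"
}}

```text
time: 3.25
tool_pos: [0.4498, -0.0502, 0.2066]
ee_rot: [3.135, 0.006, 2.386]
wrist_force: [0.1, 0.3, 0.0]
width: 0.0004
```

>>> {"method": "arm_command", "body": {
  "commands": "0 0 0 0 0 10 0;0 0 0 0 0 10 0;0 0 0 0 0 10 0;0 0 0 0 0 7 0;0 0 0 0 0 0 0"
}}

```text
time: 3.88
tool_pos: [0.4498, -0.051, 0.2068]
ee_rot: [3.133, 0.001, 1.717]
wrist_force: [0.4, 0.3, 0.3]
width: 0.0007
```

```bash
python3 - <<'E'
from h import *
p=snapshot("wrist");cv2.imwrite("pics/w1.png",p["img"])
for q in("dial_axis","dial_tab","dial_rim","power_top","mug"):
    print(q,[(round(r["conf"],2),np.round(np.array(r["centre"])*[640,400],1).tolist(),np.round(at(p,r["centre"],Z[q]),4)[:2].tolist()) for r in models.tip_of(q,p)[:2]])
print("btn px",px(p,[.4593,-.073,.049]),"axis px",px(p,[.5349,-.0032,.039]))
goto([.4593,-.073],.06,np.radians(100))
E
```

```text
dial_axis [(0.98, [402.6, 152.6], [0.5331, -0.0021]), (0.16, [435.4, 118.3], [0.56, 0.0386])]
dial_tab [(0.89, [430.9, 129.3], [0.551, 0.0268]), (0.34, [326.3, 206.5], [0.458, -0.0694])]
dial_rim [(0.79, [439.3, 117.2], [0.5565, 0.0397])]
power_top [(0.84, [325.7, 203.5], [0.4575, -0.069])]
mug []
btn px [326.75333309 207.12252108] axis px [404.0315808  153.79515947]
t 4.17 pos [ 0.4498 -0.051   0.2068] rpy [3.133e+00 1.000e-03 1.717e+00] w 0.0003 F [ 0.4 -0.   0.7]
shift mm [-23.    4.9 146.8] turn deg [ 0.5  0.  -1.6]
```

View pics/w1.png

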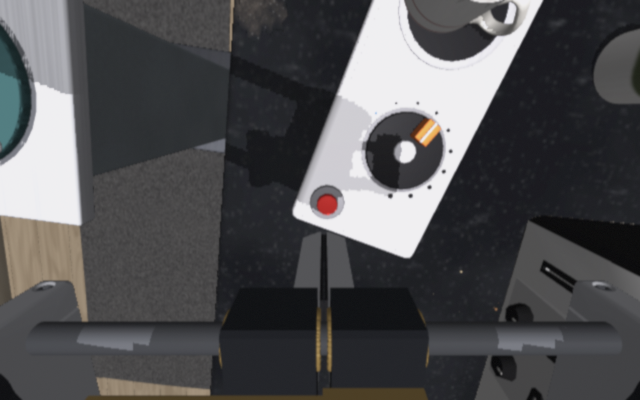

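The wrist view shows the red cap at (326,204), the dial centre at (404,152) and the tab at (430,130), all within 3 mm of the fit. I'll take the button as (0.459, -0.070) and the axis as (0.5345, -0.0025).

>>> {"method": "arm_command", "body": {
  "commands": "-19 5 40 0 0 0 0;0 0 50 0 0 0 0;0 0 45 0 0 0 0;0 0 8 0 0 0 0;0 0 0 0 0 0 0"
}}

```text
time: 4.8
tool_pos: [0.4618, -0.0702, 0.0635]
ee_rot: [3.126, 0.004, 1.72]
wrist_force: [-0.4, 0.6, 0.4]
width: 0.0005
```

```bash
python3 - <<'E'
from h import *
goto([.459,-.0705],.0445,np.radians(100))
E
```

```text
t 4.8 pos [ 0.4618 -0.0702  0.0635] rpy [3.126 0.004 1.72 ] w 0.0005 F [-0.4  0.6  0.4]
shift mm [ 0.2 -3.1 18.9] turn deg [ 0.9  0.2 -1.5]
```

>>> {"method": "arm_command", "body": {
  "commands": "0 -3 12 1 0 0 0;0 0 6 0 0 0 0;0 0 2 0 0 0 0;0 0 0 0 0 0 0"
}}

```text
time: 5.3
tool_pos: [0.462, -0.0714, 0.0479]
ee_rot: [3.138, 0.007, 1.72]
wrist_force: [-1.2, 0.6, 3.6]
width: 0.0009
```

>>> {"method": "arm_command", "body": {
  "commands": "0 -2 4 0 0 0 0;0 0 2 0 0 0 0;0 0 2 0 0 0 0;0 0 0 0 0 0 0"
}}

```text
time: 5.8
tool_pos: [0.4623, -0.0715, 0.0469]
ee_rot: [3.131, 0.008, 1.721]
wrist_force: [-1.3, 0.8, 3.7]
width: 0.0006
```

>>> {"method": "arm_command", "body": {
  "commands": "0 -2 6 0 0 0 0;0 0 6 0 0 0 0;0 0 6 0 0 0 0"
}}

```text
time: 6.18
tool_pos: [0.4629, -0.0718, 0.0455]
ee_rot: [3.125, 0.01, 1.721]
wrist_force: [-16.3, 4.4, 35.0]
width: 0.0005
```

```bash
python3 - <<'E'
from h import *
p=snapshot("wrist");print(np.round(px(p,[.459,-.0705,.049]),0),np.round(px(p,robot.get_obs()["tool_pos"]),0))
cv2.imwrite("pics/w2.png",cv2.resize(p["img"][130:330,220:430],None,fx=3.7,fy=3,interpolation=2)[:600])
goto([.459,-.0705],.0445,np.radians(100))
E
```

```text
[316. 246.] [322. 246.]
t 6.22 pos [ 0.4629 -0.0717  0.0455] rpy [3.125 0.01  1.721] w 0.0005 F [-16.2   4.2  34.1]
shift mm [ 1.8 -3.7  0.9] turn deg [ 1.   0.6 -1.4]
```

View pics/w2.png

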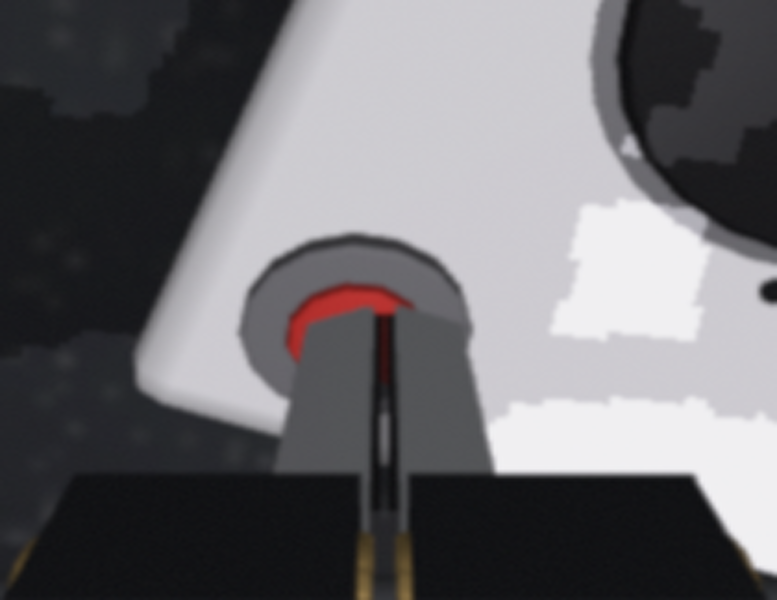

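The view shows the fingers about 5 mm too far right, with the right finger resting on the grey collar. The cap centre is near crop (353,345). I'll lift, open partly and press with the right finger alone, whose footprint fits inside the cap.

>>> {"method": "arm_command", "body": {
  "commands": "0 0 -25 0.5 0 0 0;0 -15 -5 0.5 0 0 0.4;0 -15 0 0 0 0 0.4;0 0 0 0 0 0 0.4;0 0 0 0 0 0 0.4"
}}

```text
time: 6.85
tool_pos: [0.4291, -0.0765, 0.073]
ee_rot: [-3.139, 0.009, 1.721]
wrist_force: [-0.1, 0.3, 0.5]
width: 0.036
```

```bash
python3 - <<'E'
from h import *
p=snapshot("wrist");o=robot.get_obs();R=Rot.from_euler("xyz",o["ee_rot"])
tip=np.array(o["tool_pos"])+R.apply([0,o["width"]/2+.006,0]);print("tip",np.round(tip,4),"px",np.round(px(p,tip)),"btn px",np.round(px(p,[.458,-.0715,.049])))
r=models.tip_of("power_top",p)[:2];print([(x["conf"],at(p,x["centre"],.049),np.array(x["centre"])*[640,400]) for x in r])
goto([.458,-.0715],.0445,np.radians(98.6))
cv2.imwrite("pics/w3.png",cv2.resize(p["img"][130:330,220:430],None,fx=3.7,fy=3,interpolation=2)[:600])
E
```

```text
tip [ 0.4532 -0.0727  0.0728] px [361. 246.] btn px [365. 231.]
[(0.66, array([ 0.45866787, -0.07138875,  0.049     ]), array([365.632, 230.92 ]))]
t 6.95 pos [ 0.4293 -0.0764  0.0731] rpy [-3.139  0.01   1.721] w 0.0375 F [ 0.4 -0.2 -0.3]
shift mm [ 0.9 29.1 28.5] turn deg [-0.1  0.5  0. ]
```

View pics/w3.png

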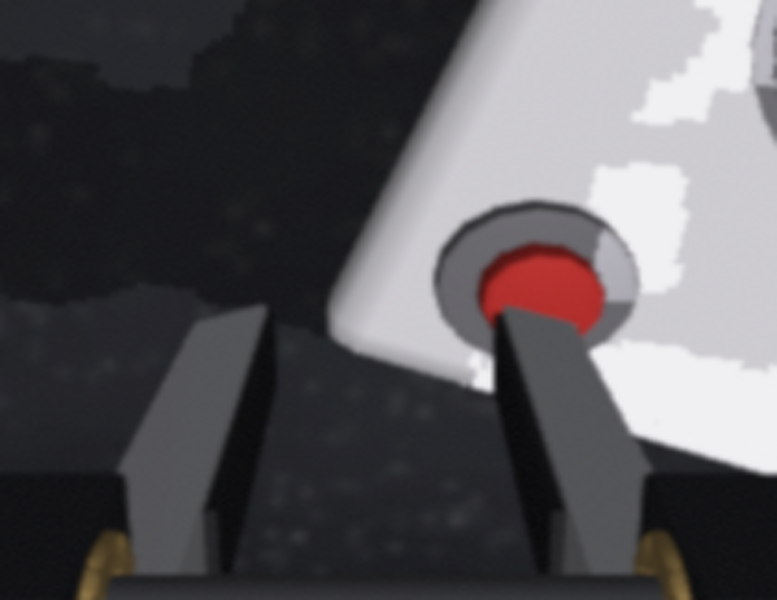

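The cap spans crop x 480–605 and the right fingertip 498–582, so it is centred to within about 4 mm. Now I'll press.

>>> {"method": "arm_command", "body": {
  "commands": "1 4 20 0 -0.5 0 0.4;0 0 6 0 0 0 0.4;0 0 6 0 0 0 0.4;0 0 6 0 0 0 0.4;0 0 6 0 0 0 0.4"
}}

```text
time: 7.58
tool_pos: [0.4347, -0.0754, 0.0454]
ee_rot: [-3.139, 0.018, 1.723]
wrist_force: [-16.4, 4.3, 32.0]
width: 0.0376
```

Again it stops hard at z ≈ 0.0454 with 32 N. I'll look at whether the cap is now bottomed.

```bash
python3 - <<'E'
from h import *
p=snapshot("wrist");goto([.4347,-.0754],.0445,1.723)
cv2.imwrite("pics/w4.png",cv2.resize(p["img"][200:300,300:420],None,fx=6,fy=6,interpolation=2))
E
```

```text
t 7.62 pos [ 0.4347 -0.0754  0.0454] rpy [-3.14   0.018  1.723] w 0.0374 F [-15.8   3.3  32.4]
shift mm [ 0.  -0.   0.9] turn deg [-0.1  1.1 -0. ]
```

View pics/w4.png

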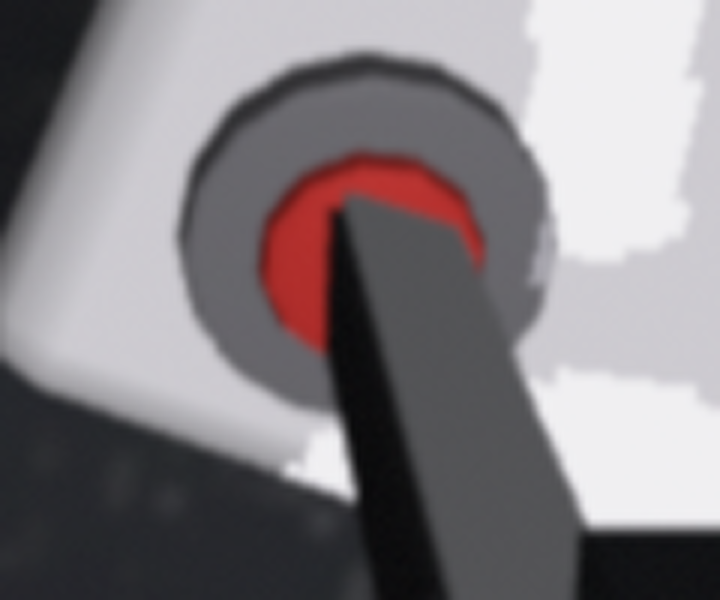

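The tip lies wholly on the cap, which has sunk almost flush, and it carries 32 N against a 4 N spring. So the button is fully in. I'll lift off, close the fingers and go to the trailing side of the tab.

>>> {"method": "arm_command", "body": {
  "commands": "0 0 -30 0 -0.5 0 0.4;0 0 -40 0 -0.5 0 0.2;32 35 -5 0 0 0 0;32 35 0 0 0 0 0;32 35 0 0 0 0 0;0 0 0 0 0 -10.5 0;0 0 0 0 0 -10.5 0;0 0 0 0 0 -10.5 0;0 0 0 0 0 -10.5 0;0 0 0 0 0 -9 0;0 0 0 0 0 0 0"
}}

```text
time: 9.0
tool_pos: [0.5312, 0.0397, 0.1243]
ee_rot: [-3.114, 0.03, 2.63]
wrist_force: [-0.6, 0.2, -0.8]
width: 0.0005
```

```bash
python3 - <<'E'
from h import *
p=snapshot("wrist")
for q in("dial_axis","dial_tab","dial_rim"):
    print(q,[(round(r["conf"],2),np.round(np.array(r["centre"])*[640,400],1).tolist(),np.round(at(p,r["centre"],Z[q]),4)[:2].tolist()) for r in models.tip_of(q,p)[:2]])
cv2.imwrite("pics/w5.png",p["img"])
goto([.5248,.0366],.046,np.radians(149.9))
E
```

```text
dial_axis [(0.71, [287.6, 227.9], [0.5359, -0.0015])]
dial_tab [(0.64, [321.8, 235.0], [0.5493, 0.0269])]
dial_rim [(0.96, [334.2, 237.3], [0.5561, 0.035])]
t 9.2 pos [0.531  0.0397 0.1243] rpy [-3.114  0.03   2.63 ] w 0.0 F [ 0.5 -0.3  0. ]
shift mm [ 6.2 -3.7 78.3] turn deg [-1.5  1.7  0.8]
```

View pics/w5.png

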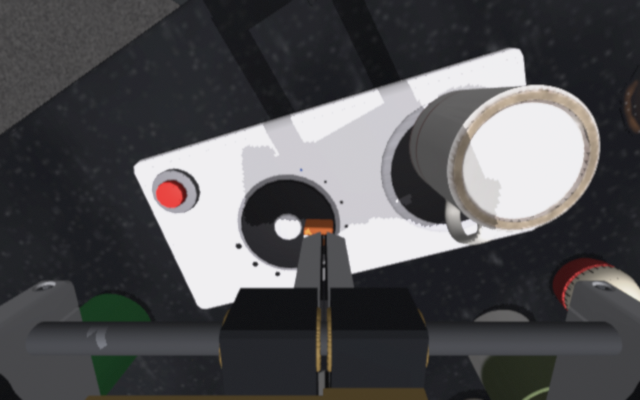

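The tab is right of the hub at about (318,228), with its trailing flank facing the camera and the mug well clear. I'll shift back, level the tool and descend.

>>> {"method": "arm_command", "body": {
  "commands": "8 -4 10 -1.5 1.7 0.8 0;0 0 30 0 0 0 0;0 0 20 0 0 0 0;0 0 0 0 0 0 0"
}}

```text
time: 9.7
tool_pos: [0.52, 0.0392, 0.0611]
ee_rot: [3.139, -0.005, 2.61]
wrist_force: [-0.5, -0.1, -0.9]
width: 0.0006
```

```bash
cat >> h.py <<'E'
AX=np.array([.535,-.0022]);A0=59.9
def rel():
    "tool relative to dial: angle frame of finger vs tab"
    o=robot.get_obs();d=np.array(o["tool_pos"])[:2]-AX
    yaw=np.degrees(o["ee_rot"][2]);r=np.hypot(*d);a=np.degrees(np.arctan2(d[1],d[0]))
    # tab angle if face in contact (face 8 mm ahead of TCP, flank 8 mm behind the radial line)
    b=a-np.degrees(np.arcsin(16/(1000*r)))
    print("r",round(r*1000,1),"tcp ang",round(a,1),"contact tab ang",round(b,1),"clicks",round((A0-b)/25.714,2),"tool frame tab ang",round(yaw-90,1),"z",round(o["tool_pos"][2],4),"rpy",np.round(o["ee_rot"],3),"F",np.round(o["wrist_force"],1),"t",round(o["time"],2))
    # next: go to clicks c
def plan(c,gap=0,rr=.029,z=.047):
    al=np.radians(A0-25.714*c);er=np.array([np.cos(al),np.sin(al)]);eb=np.array([-er[1],er[0]])
    print("clicks",c);goto(AX+rr*er+(.016+gap)*eb,z,al+np.pi/2)
E
python3 - <<'E'
from h import *
rel();plan(0,.008);plan(0)
E
```

```text
r 44.0 tcp ang 109.8 contact tab ang 88.5 clicks -1.11 tool frame tab ang 59.5 z 0.0611 rpy [ 3.139 -0.005  2.61 ] F [-0.5 -0.1 -0.9] t 9.7
clicks 0
t 9.7 pos [0.52   0.0392 0.0611] rpy [ 3.139 -0.005  2.61 ] w 0.0006 F [-0.5 -0.1 -0.9]
shift mm [-9.8  0.7 14.1] turn deg [ 0.1 -0.3 -0.4]
clicks 0
t 9.7 pos [0.52   0.0392 0.0611] rpy [ 3.139 -0.005  2.61 ] w 0.0006 F [-0.5 -0.1 -0.9]
shift mm [-17.8   0.7  14. ] turn deg [ 0.1 -0.3 -0.4]
```

>>> {"method": "arm_command", "body": {
  "commands": "0 1 15 0 0 0 0;-10 0 0 0 0 0 0;-6 0 0 0 0 0 0;0 0 0 0 0 0 0"
}}

```text
time: 10.2
tool_pos: [0.5337, 0.0328, 0.0465]
ee_rot: [3.138, -0.011, 2.608]
wrist_force: [-1.4, 0.5, -0.3]
width: 0.0005
```

```bash
python3 - <<'E'
from h import *
rel();plan(1)
E
```

```text
r 35.0 tcp ang 92.2 contact tab ang 65.0 clicks -0.2 tool frame tab ang 59.4 z 0.0465 rpy [ 3.138 -0.011  2.608] F [-1.4  0.5 -0.3] t 10.2
clicks 1
t 10.2 pos [0.5337 0.0328 0.0465] rpy [ 3.138 -0.011  2.608] w 0.0005 F [-1.4  0.5 -0.3]
shift mm [-16.8   3.6  -0.7] turn deg [ 0.1 -0.6 25.2]
```

>>> {"method": "arm_command", "body": {
  "commands": "-6 1.5 0 0 -0.5 8.5 0;-6 2 0 0 0 8.5 0;-6 2 0 0 0 8.5 0;0 0 0 0 0 0 0"
}}

```text
time: 10.7
tool_pos: [0.5493, 0.0289, 0.0467]
ee_rot: [3.141, -0.013, 2.149]
wrist_force: [-1.3, 0.5, 0.3]
width: 0.0004
```

```bash
python3 - <<'E'
from h import *
rel();plan(1);plan(2)
p=snapshot("wrist")
for q in("dial_tab","dial_rim"):
    print(q,[(round(r["conf"],2),np.round(np.degrees(np.arctan2(*(at(p,r["centre"],.059)[:2]-AX)[::-1])),1)) for r in models.tip_of(q,p)[:2]])
cv2.imwrite("pics/w6.png",p["img"])
E
```

```text
r 34.3 tcp ang 65.3 contact tab ang 37.5 clicks 0.87 tool frame tab ang 33.1 z 0.0467 rpy [ 3.141 -0.013  2.149] F [-1.3  0.5  0.3] t 10.7
clicks 1
t 10.7 pos [0.5493 0.0289 0.0467] rpy [ 3.141 -0.013  2.149] w 0.0004 F [-1.3  0.5  0.3]
shift mm [-1.7 -0.3 -0.3] turn deg [ 0.  -0.7 -1. ]
clicks 2
t 10.7 pos [0.5493 0.0289 0.0467] rpy [ 3.141 -0.013  2.149] w 0.0004 F [-1.3  0.5  0.3]
shift mm [-15.8   4.   -0.5] turn deg [-0.1 -0.7 24.7]
dial_tab []
dial_rim []
```

View pics/w6.png

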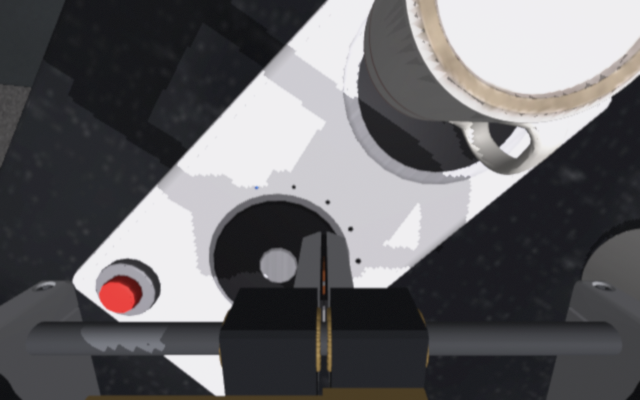

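The tab is hidden behind the fingers, with an orange sliver at (324,280), and the finger is at about 0.87 click. The mug and button are unchanged, so I'll continue the arc.

>>> {"method": "arm_command", "body": {
  "commands": "-6 1.7 0 0 -0.6 8.5 0;-6 2 0 0 0 8.5 0;-6 2 0 0 0 8.5 0;0 0 0 0 0 0 0"
}}

```text
time: 11.35
tool_pos: [0.5619, 0.0186, 0.0471]
ee_rot: [3.141, -0.009, 1.694]
wrist_force: [0.7, -0.8, 0.2]
width: 0.0003
```

```bash
python3 - <<'E'
from h import *
rel();plan(2);plan(3)
E
```

```text
r 34.0 tcp ang 37.6 contact tab ang 9.6 clicks 1.96 tool frame tab ang 7.1 z 0.0471 rpy [ 3.141 -0.009  1.694] F [ 0.7 -0.8  0.2] t 11.35
clicks 2
t 11.35 pos [0.5619 0.0186 0.0471] rpy [ 3.141 -0.009  1.694] w 0.0003 F [ 0.7 -0.8  0.2]
shift mm [-0.6 -0.7  0.1] turn deg [ 0.  -0.5 -1.4]
clicks 3
t 11.35 pos [0.5619 0.0186 0.0471] rpy [ 3.141 -0.009  1.694] w 0.0003 F [ 0.7 -0.8  0.2]
shift mm [-14.7   3.7   0. ] turn deg [-0.1 -0.5 24.3]
```

>>> {"method": "arm_command", "body": {
  "commands": "-5 1.4 0 0 -0.5 8 0;-5 1.6 0 0 0 8 0;-5 1.6 0 0 0 8 0;0 0 0 0 0 0 0"
}}

```text
time: 11.85
tool_pos: [0.5679, 0.006, 0.0477]
ee_rot: [3.139, -0.006, 1.269]
wrist_force: [-0.3, 1.6, -0.3]
width: 0.0002
```

```bash
python3 - <<'E'
from h import *
rel();plan(3);plan(3.7)
E
```

```text
r 33.9 tcp ang 14.0 contact tab ang -14.2 clicks 2.88 tool frame tab ang -17.3 z 0.0477 rpy [ 3.139 -0.006  1.269] F [-0.3  1.6 -0.3] t 11.85
clicks 3
t 11.85 pos [0.5679 0.006  0.0477] rpy [ 3.139 -0.006  1.269] w 0.0002 F [-0.3  1.6 -0.3]
shift mm [-1.6  0.   0.7] turn deg [ 0.1 -0.3 -0.1]
clicks 3.7
t 11.85 pos [0.5679 0.006  0.0477] rpy [ 3.139 -0.006  1.269] w 0.0002 F [-0.3  1.6 -0.3]
shift mm [-11.3   3.5   0.6] turn deg [ 0.1 -0.4 17.9]
```

>>> {"method": "arm_command", "body": {
  "commands": "-5.5 1.6 0.5 0 -0.3 9 0;-5.5 1.8 0 0 0 9 0;0 0 0 0 0 0 0"
}}

```text
time: 12.22
tool_pos: [0.5695, -0.0056, 0.0485]
ee_rot: [3.134, -0.004, 0.953]
wrist_force: [-0.1, 0.4, -0.6]
width: 0.0003
```

```bash
python3 - <<'E'
from h import *
rel();plan(3.75)
E
```

```text
r 34.7 tcp ang -5.6 contact tab ang -33.0 clicks 3.61 tool frame tab ang -35.4 z 0.0485 rpy [ 3.134 -0.004  0.953] F [-0.1  0.4 -0.6] t 12.22
clicks 3.75
t 12.22 pos [ 0.5695 -0.0056  0.0485] rpy [ 3.134 -0.004  0.953] w 0.0003 F [-0.1  0.4 -0.6]
shift mm [-1.8 -0.8  1.5] turn deg [ 0.5 -0.3  1.1]
```

>>> {"method": "arm_command", "body": {
  "commands": "10 0 0 0 0 0 0;0 0 -40 0 0 0 0;0 0 -50 0 0 0 0;0 0 -50 0 0 0 0;50 0 0 0 0 0 0;0 0 0 0 0 0 0"
}}

```text
time: 12.98
tool_pos: [0.606, 0.0465, 0.1937]
ee_rot: [3.129, -0.005, 0.968]
wrist_force: [0.7, -0.1, 0.2]
width: -0.0
```

```bash
cat > chk.py <<'E'
from h import *
goto(AX,.2,.95)
for n in("wrist","top"):
    p=snapshot(n)
    if n=="wrist":cv2.imwrite("pics/w7.png",p["img"])
    A=None
    for q in("dial_axis","dial_tab","dial_rim"):
        for r in models.tip_of(q,p)[:1]:
            X=at(p,r["centre"],Z[q])[:2]
            if q=="dial_axis":A=X
            print(n,q,round(r["conf"],2),np.round(X,4),np.round(np.array(r["centre"])*[640,400],1),[round((A0-np.degrees(np.arctan2(*(X-B)[::-1])))/25.714,2) for B in(AX,A) if B is not None])
E
python3 chk.py
```

```text
t 12.97 pos [0.606  0.0465 0.1937] rpy [ 3.129 -0.005  0.968] w -0.0 F [ 0.7 -0.1  0.2]
shift mm [-80.3 -30.8  -7.1] turn deg [ 0.7 -0.3  1. ]
wrist dial_axis 0.97 [0.5366 0.0006] [294.3 254.2] [np.float64(0.02), np.float64(2.33)]
top dial_axis 0.85 [ 0.5426 -0.001 ] [310.6 198.3] [np.float64(1.98), np.float64(2.33)]
top dial_tab 0.71 [ 0.5642 -0.0259] [318.6 191.3] [np.float64(3.85), np.float64(4.24)]
top dial_rim 0.54 [ 0.5603 -0.0254] [318.4 192.5] [np.float64(3.98), np.float64(4.43)]
```

View pics/w7.png

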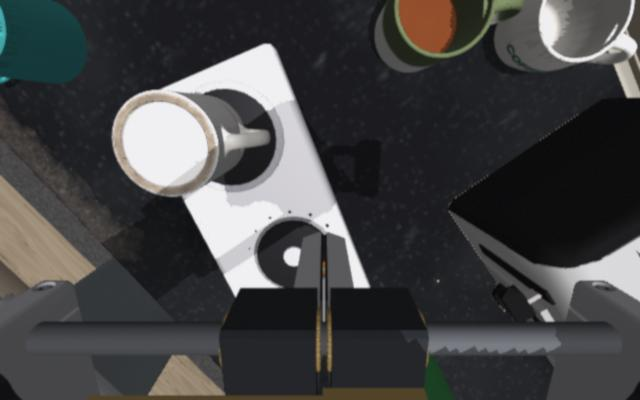

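The mug is in place, and the tab is still hidden by the fingers, though the top networks say about 4 clicks. I'll move clear and check from above.

>>> {"method": "arm_command", "body": {
  "commands": "0 0 -50 0 0 0 0;18 -55 0 0 0 0 0;18 -55 0 0 0 0 0;18 -55 0 0 0 0 0;18 -55 0 0 0 0 0;18 -55 0 0 0 0 0;0 0 0 0 0 0 0;0 0 0 0 0 0 0"
}}

```text
time: 14.38
tool_pos: [0.4244, 0.2772, 0.24]
ee_rot: [3.133, -0.003, 0.956]
wrist_force: [0.3, -0.6, 0.9]
width: 0.0003
```

```bash
python3 chk.py; python3 - <<'E'
from h import *
p=snapshot("top");h=cv2.cvtColor(p["img"],cv2.COLOR_BGR2HSV)
m=cv2.inRange(h,(8,110,120),(28,255,255));m2=np.zeros_like(m);m2[180:222,290:335]=m[180:222,290:335]
c=cv2.moments(m2,True);c=np.array([c["m10"],c["m01"]])/c["m00"];X=at(p,(c+.5)/[640,400],.056)[:2]
print(c,X,[(A0-np.degrees(np.arctan2(*(X-B)[::-1])))/25.714 for B in(AX,[.5349,-.0032])])
cv2.imwrite("pics/top2c.png",cv2.resize(p["img"][150:260,220:370],None,fx=5,fy=5,interpolation=2))
E
```

```text
t 14.38 pos [0.4244 0.2772 0.24  ] rpy [ 3.133e+00 -3.000e-03  9.560e-01] w 0.0003 F [ 0.3 -0.6  0.9]
shift mm [-164.4  251.2   41.6] turn deg [ 0.5 -0.2  0.3]
wrist dial_axis 0.71 [ 0.5324 -0.0018] [502.8 297.5] [np.float64(-4.31), np.float64(2.33)]
wrist dial_tab 0.72 [ 0.5601 -0.0208] [536.7 305.7] [np.float64(3.75), np.float64(3.67)]
wrist dial_rim 0.72 [ 0.5649 -0.025 ] [541.4 306.1] [np.float64(3.78), np.float64(3.71)]
top dial_axis 0.7 [0.5434 0.0061] [308.4 198. ] [np.float64(0.59), np.float64(2.33)]
top dial_tab 0.75 [ 0.5626 -0.0247] [318.2 191.8] [np.float64(3.85), np.float64(4.59)]
top dial_rim 0.82 [ 0.5642 -0.0247] [318.2 191.3] [np.float64(3.79), np.float64(4.51)]
[316.27586207 194.03448276] [ 0.55390348 -0.02042573] [np.float64(4.03882126752888), np.float64(3.970241028169309)]
```

View pics/top2c.png

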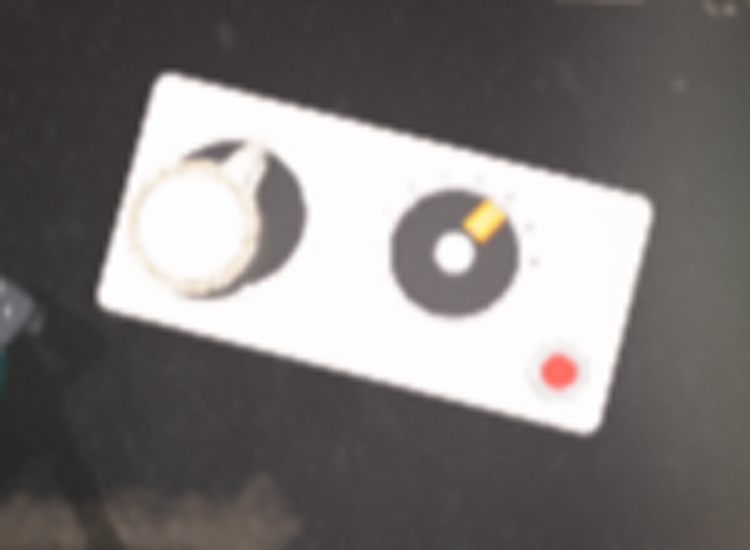

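The tab has moved from crop (419,227) to (485,221) about the axis at (455,252), which is four clicks. The mug and button are unchanged and the arm is clear, so I'm handing in.

```bash
python3 -c "
from h import *
print(robot.close_job(),robot.get_obs()['time'])"
```

```text
the job is handed in; nothing more can be done
the job is handed in; nothing more can be done
```

I pressed the power button fully in, turned the heat dial four clicks clockwise by its tab, moved the arm clear and handed the job in. No verdict was reported. The arm's clock read 14.4 s at the last check, out of the 45 s allowed.

- **Button:** The first press, with both fingers shut, was about 5 mm off and one finger landed on the collar. I lifted and pressed again with a single finger, whose tip lay wholly on the cap. It bottomed hard at 32 N against the 4 N spring. The tool read z 0.0454 there, 1.4 mm above the expected 0.044. I took the button as fully in from the force and the wrist picture. The last top picture shows it looking the same as at the start.
- **Dial:** It started at click 3. I pushed the tab's trailing flank round with the closed fingers, so it was never pinched, stopped at about 3.6 clicks of travel and let it snap into place. From above, the tab's colour centre gives 3.97 to 4.04 clicks turned. The networks' tab and rim points gave 3.75 to 3.85 when measured about the fitted axis. The networks' own axis points disagreed more, at 3.7 (wrist) and 4.5 to 4.6 (top). The dial rests only at whole clicks, so I read this as four.
- **Surroundings:** The mug looks unmoved in the last top picture. I did not measure the jam, salt or spoon again; the arm did not go near the salt or spoon. It finished about 0.24 m up beside the warmer, with wrist force near zero.

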